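# Turn the shaker's speed dial up four clicks and press start

### The job

Raise the shaker's speed by exactly four clicks: with a fingertip, gently push the bar of the click-stop dial round clockwise (seen from above) until four clicks have passed and leave it resting in that click position; do not pinch the dial. Then press the green start button fully down and let it go - never press it while the dial is at any other setting. Leave the glassware, rack and everything else on the bench where it is.

Things in the scene. Friction and masses are not known exactly. Their poses are not given: they have to be found in the camera images.
- unit: control unit of the orbital shaker, a white box fixed to the bench, 180 (its x) x 250 (its y) x 70 mm tall, level top deck. Origin: centre of its underside; z up. The dial's axis is vertical, at x -10, y +52 mm in this frame; the start button at x -10, y -70 mm; a flat display at x +56, y -66 mm.
- dial: click-stop dial: turns only, about its vertical axis. Clicks every 22.5 degrees (four clicks = 90); white ticks on the deck show its 11 click positions. Leaving a click takes about 0.08 N m (3 N at 27 mm from the axis), falling to nothing half way; there it snaps forward into the next click. Starts in one of the four most counter-clockwise clicks. Force on it must stay under 35 N. Origin: on the axis at deck level
- dial_hub (a point): centre of the top of the dial's bar, on the turning axis, 33 mm above the deck. The dial is a black disc 82 mm across, 12 mm thick, on the deck; one straight soft-touch grey bar stands upright right across its middle, 76 mm long, 14 mm wide, foot 12 mm and top 33 mm above the deck. Hard stops lie just beyond the first and last ticks
- dial_mark (a point): point on top of the bar, 36 mm from the axis, at the end marked by a red line (the other end has none); same height as dial_hub. From dial_hub to here is the dial's pointing direction; speed rises clockwise seen from above.
- start_top (a point): centre of the top of the green start button, 28 mm across, its top 22 mm above the deck, in a black collar 44 mm across and 12 mm high. Moves with the button.
- start (a joint): travel of the start button: 0 m up, 0.006 m fully down (pressed straight down against a spring, about 5 N at the bottom; it springs back when let go)
- vial: amber glass vial standing on the control unit's deck between dial and display, 26 mm across, 42 mm tall. Loose bystander; leave it alone. Origin: centre of its underside
- bottle: white bottle with green cap, 60 mm across, 115 mm tall, behind the unit. Loose bystander; leave it alone. Origin: centre of its underside
- beaker: open glass beaker, 68 mm across, 85 mm tall, to the right of the unit. Loose bystander; leave it alone. Origin: centre of its underside
- rack: blue tube rack with capped tubes, 70 x 160 mm, 96 mm tall, to the left of the unit. Loose bystander; leave it alone. Origin: centre of its underside
- jar: amber jar with red lid, 60 mm across, 70 mm tall, behind the unit. Loose bystander; leave it alone. Origin: centre of its underside
- forceps: steel forceps lying flat, 130 mm long, 14 mm wide, 5 mm thick, beyond the beaker at the far right of the unit. Loose bystander; leave it alone. Origin: middle of its length, on its underside

How it is judged:
On the way, in this order (a step that is already met when the one before it is completed fails the run):
1. the dial stands four clicks clockwise of where it started (distance of dial_mark from where it was at the start of the episode between 0.0468 and 0.0547 m), for 0.3 s.
2. the start button is pressed down with the dial at that setting (all of step 1 and value of joint start above 0.0045 m), for 0.05 s.
At the end, for the whole second after the job is handed in: The dial rests four clicks (90 degrees, within 0.4 of a click) clockwise of its starting setting, the start button has been pressed at least 4.5 mm with the dial so set and is up again, and no loose thing stands more than 20 mm from where it was (all of step 1 and value of joint start below 0.001 m and distance of each of vial, bottle, beaker, rack, jar, forceps from where it was at the start of the episode below 0.02 m); the robot touches nothing.
It fails at once if the start button is pressed while the dial is not four clicks up (value of joint start above 0.003 m and not (distance of dial_mark from where it was at the start of the episode between 0.0468 and 0.0547 m)).
It fails at once if the dial is pinched or forced (contact over 35 N) (contact force between the fingers and dial above 35 N).
It fails at once if a bystander is pushed away, knocked over or lifted (moved more than 20 mm) (not (distance of each of vial, bottle, beaker, rack, jar, forceps from where it was at the start of the episode below 0.02 m)).
It also fails if it takes over 45 s, if anything falls off the work surface, if the arm or the gripper's body presses on something with over 40 N, if the wrist force passes 120 N, or if a joint passes its speed limit or range.

### The arm

A 6-joint arm with a two-finger parallel gripper is mounted at the origin on the work surface. World frame = base frame: x ahead of the robot, y to its left, z up, the work surface at z = 0. Lengths are in m, angles in rad, forces in N, time in s.
With the tool pointing down it reaches from about 0.325 to 0.75 m from the base axis. Payload 7.6 kg.
Tool frame: the origin (TCP) lies midway between the tips of the shut fingers; the grasp point (between the pads) lies 19 mm behind it (arm.pinch_z is the z of the grasp point in the tool frame, in m); z points along the fingers, y is the line along which they close (so a half turn about z gives the same grasp; the last joint's range is limited). The gripper opens to 85 mm and grips with 20 to 120 N. Pads are 22 mm wide; open, the fingers measure 114 mm over their backs; the gripper's body (76 mm by 85 mm) begins 54 mm behind the grasp point. The pads swing forward as they close: fully open they stand 13 mm farther back than shut.
Start: joints at [-1.335, 0.052, 1.401, -0, 1.689, -0.07], TCP at [0.158, -0.501, 0.231] pointing down, gripper open.
Joint ranges: [-2.9, 2.9], [-0.91, 2.17], [0.12, 2.37], [-1.06, 4.2], [0.26, 2.73], [-2.93, 2.93]. Speed limits (rad/s): [2.57, 2.57, 3.01, 3.14, 3.14, 3.14].

### API

Orientations are given as a unit quaternion [x, y, z, w].
In Python, from bench import status, viewer, job, arm gives the robot as it stands.
- The arm moves only by the tool move_arm, never from a script. Its arguments are lists of equal length, an entry for each row: "offset": the shift along the tool's x, y, z in mm, a list of three; "delta_rot": the turn, a rotation vector about the tool's x, y, z in rad, a list of three; "grip": the gripper command: -1 is shut, 1 is fully open, values between are in proportion. In form: {"offset": [[dx, dy, dz], ...], "delta_rot": [[ax, ay, az], ...], "grip": [grip, ...]}. A call has 1 to 12 rows; each row shifts and turns the commanded pose from where the row before left it, along the tool's axes as they then stand; what a row does not reach is not made up. A row lasts 1/8 s, in which the tool goes at most 62.5 mm and 10.7 degrees, less where a joint would pass 70% of its speed; a pose out of reach is approached as far as the arm can. A call with a gripper value outside its range is refused whole. The fingers move at their own pace and stop on an object; "force" is the grip in N (left out, the last holds). Time passes only in rows, so rows that do not move let the fingers close. It gives the time, the measured TCP pose, the force, the opening and the grip force at its end, in the units of the state.
- status.observe(): the state, without advancing time (a new reading comes with each control period).
- viewer.snapshot(name): name is "side" or "top"; returns a dict with "image" (400x640x3 uint8, blue, green, red), "z_map" (400x640 float32, m along the optical axis (not along the pixel's ray), 0 where there is no reading), "mtx" (3x3 intrinsics, pixels), "D" ([k1, k2, p1, p2, k3] as OpenCV has them; the pictures are not rectified), "rvec" (rotation vector, rad) and "tvec" (3), from world to camera coordinates, as OpenCV has them. Camera axes: x right, y down, z forward; pixel columns grow to the right and rows downward; lengths in m; the calibration is good to about 2 mm. A picture is of the moment at which its call begins.
- job.job_done(): hands the job in; it is judged then, once.
The state is a dict: "time_s": time; "joint_pos": joint angles; "qd": joint speeds; "tau": joint torques, N m; "eef_pos": TCP position; "ee_rot": TCP orientation; "force": force on the tool from outside, world axes, zero at the start; "ft_torque": the same for the moment, N m; "width": finger opening in m; "finger_force": force on a finger pad.
Only numpy, scipy, OpenCV 4.12 (cv2) and the standard library are available. Lean on these libraries where they do the work, as an engineer would, in place of code of your own. Each camera call takes 0.05 s, during which the arm holds its last target. There are 200 camera calls.

## Working session

There is one attempt and no reset: what is moved stays moved. The work goes in short steps, Python scripts to look and compute and a tool call to move; the robot and the scene stay as the last step left them, time stands still between calls to the robot, and variables do not carry over. Pictures are saved under pics/ and viewed, at most 10 in all, crops included, and the job is handed in when it is done.

Besides the shell and the picture viewer there is one more tool, called after "Call:" as name(argument=value, ...) on one line, values as JSON. move_arm: Moves the arm, as the interface text tells. Its arguments: {"type":"object","properties":{"offset":{"type":"array"},"delta_rot":{"type":"array"},"grip":{"type":"array"},"force":{"type":"number"}},"required":["offset","delta_rot","grip"]}

```bash
mkdir -p pics
cat > h.py <<'E'
import numpy as np, cv2
from bench import status, viewer, job, arm
def snap(n):
    s=viewer.snapshot(n); return s
def world(s,u,v,z=None):
    """pixel -> world; from depth, or on plane z"""
    R=cv2.Rodrigues(np.array(s['rvec'],float))[0]; t=np.array(s['tvec'],float).ravel()
    p=cv2.undistortPoints(np.array([[[u,v]]],float),np.array(s['mtx']),np.array(s['D'])).ravel()
    d=np.array([p[0],p[1],1.]); c=-R.T@t; r=R.T@d
    k=s['z_map'][int(round(v)),int(round(u))] if z is None else (z-c[2])/r[2]
    return c+k*r
E
python3 - <<'E'
from h import *
for n in('top','side'):
    s=snap(n); cv2.imwrite(f'pics/{n}0.png',s['image']); np.save(f'{n}0.npy',s,allow_pickle=True)
print(status.observe())
E
```

```text
{'time_s': 0.1, 'joint_pos': array([-1.33530083e+00,  5.27893825e-02,  1.40162675e+00, -5.45991927e-06,
        1.68860923e+00, -7.03036353e-02]), 'qd': array([ 0.00052872, -0.00066099, -0.00280223, -0.0001171 ,  0.00030044,
        0.00094105]), 'tau': array([ 1.21014546e-03, -3.82581604e+01, -3.60985708e+01, -9.96620838e-05,
        4.77417707e-03,  2.97455500e-06]), 'eef_pos': array([ 0.15800905, -0.50037252,  0.23054669]), 'ee_rot': array([ 9.88333411e-01,  1.52304152e-01, -6.18029371e-05, -7.13691113e-04]), 'force': array([ 0.33135546,  0.21616857, -0.14590268]), 'ft_torque': array([-0.02741193, -0.00601444,  0.03110932]), 'finger_force': 0.0, 'width': 0.08534747081687383}
```

View pics/top0.png

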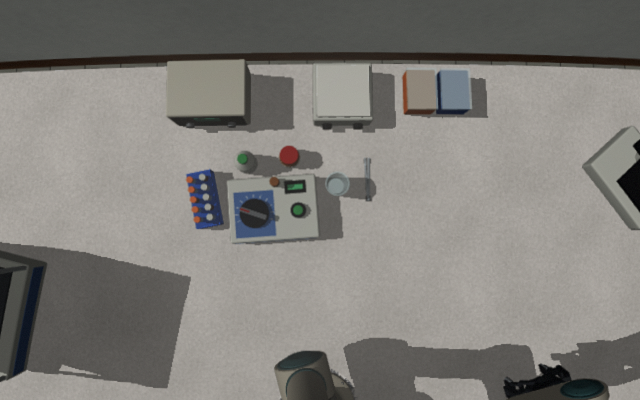

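View pics/side0.png

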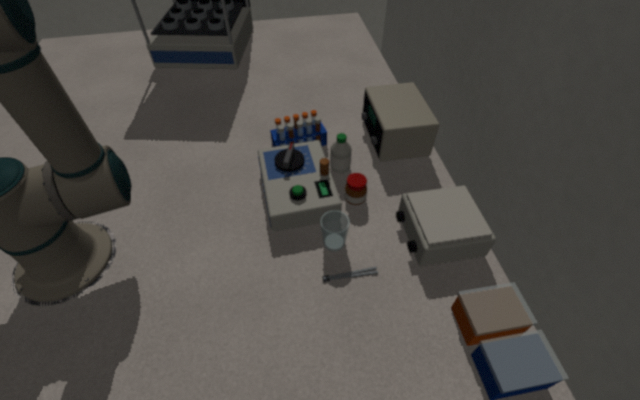

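The top view shows the dial near (254,213), the start button near (298,210) and the vial near (274,182). The side view has the dial at (290,158) and the button at (298,192). I'll enlarge both.

Run:
```python
from h import *
S={n:np.load(f'{n}0.npy',allow_pickle=True).item() for n in('top','side')}
a=cv2.resize(S['top']['image'][165:250,222:327],None,fx=6,fy=6,interpolation=cv2.INTER_CUBIC)
b=cv2.resize(S['side']['image'][135:215,255:345],None,fx=6,fy=6,interpolation=cv2.INTER_CUBIC)
cv2.imwrite('pics/top1.png',a);cv2.imwrite('pics/side1.png',b)
s=S['top']
for p in[(235,190),(311,180),(315,232),(236,237),(254,213),(298,210),(274,182),(300,225)]:print(p,world(s,*p).round(4))
for p in[(290,158),(298,190),(285,200)]:print('side',p,world(S['side'],*p).round(4))
```

```text
(235, 190) [0.6306 0.2245 0.0705]
(311, 180) [0.6567 0.0118 0.0681]
(315, 232) [0.5112 0.0023 0.0688]
(236, 237) [0.4997 0.2218 0.0715]
(254, 213) [0.5652 0.1683 0.0987]
(298, 210) [0.5724 0.0486 0.0901]
(274, 182) [0.6484 0.1126 0.1089]
(300, 225) [0.5312 0.0439 0.0697]
side (290, 158) [0.5683 0.1612 0.0922]
side (298, 190) [0.5746 0.0434 0.0929]
side (285, 200) [0.5403 0.0383 0.0682]
```

View pics/top1.png

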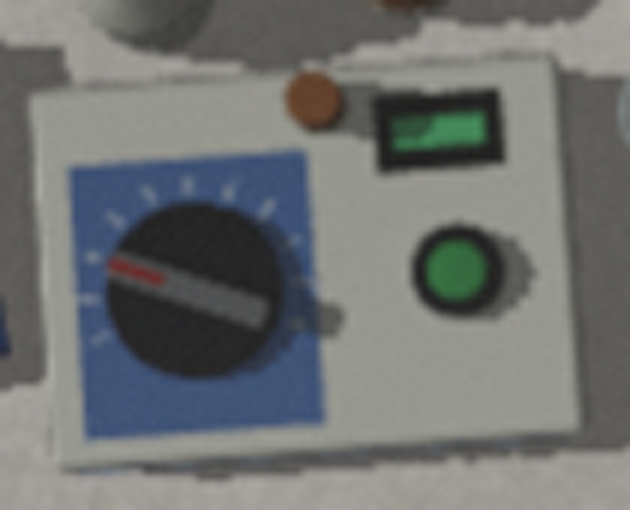

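View pics/side1.png

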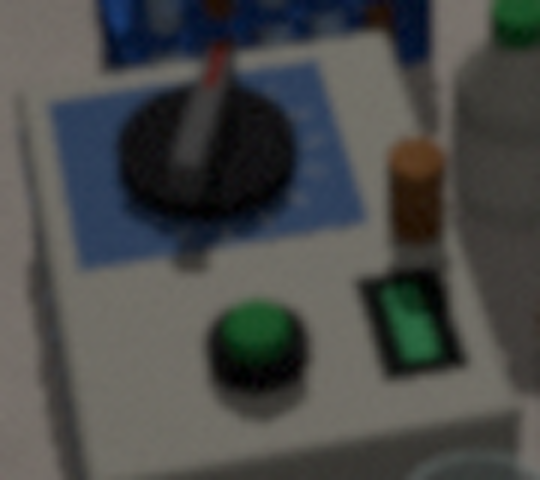

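The bar's red end is at crop (118,264) in the top view and the plain end is at (266,312). That puts the mark on roughly the third tick. The button is at crop (457,270) and the vial at (313,100). I'll compute the poses next, and push the plain end with the -x face of the shut fingers, which stays clear of the rack.

Run:
```python
from h import *
S={n:np.load(f'{n}0.npy',allow_pickle=True).item() for n in('top','side')}
off={'top':(222,165),'side':(255,135)}
def w(n,c,z): o=off[n]; return world(S[n],(c[0]+.5)/6-.5+o[0],(c[1]+.5)/6-.5+o[1],z)[:2]
img=S['top']['image']; hsv=cv2.cvtColor(img,cv2.COLOR_BGR2HSV)
A=w('top',(110,264),.103);B=w('top',(269,313),.103)
print('bar ends',A,B,np.linalg.norm(A-B),'mid',(A+B)/2,'ang',np.degrees(np.arctan2(*(A-B)[::-1])))
print('disc',w('top',(194,290),.082),'button top',w('top',(457,270),.092),'side btn',w('side',(257,332),.092))
As=w('side',(217,47),.103);Bs=w('side',(186,163),.103)
print('side ends',As,Bs,np.linalg.norm(As-Bs),(As+Bs)/2,'ang',np.degrees(np.arctan2(*(As-Bs)[::-1])))
c=[w('top',p,.07) for p in((30,95),(553,58),(580,430),(62,468))]
C=np.mean(c,0);e=(c[0]-c[1]+c[3]-c[2]);yaw=np.arctan2(-e[0],e[1]);R=np.array([[np.cos(yaw),-np.sin(yaw)],[np.sin(yaw),np.cos(yaw)]])
print('unit',C,np.degrees(yaw),'dial',C+R@[-.01,.052],'btn',C+R@[-.01,-.07],[np.linalg.norm(c[i]-c[i-1]) for i in range(4)])
print('vial',w('top',(313,100),.112))
for t in((98,338),(90,300),(93,257),(112,219),(148,192),(188,184),(229,188),(266,209)):
  d=w('top',t,.07)-C-R@[-.01,.052];print(np.degrees(np.arctan2(d[1],d[0])).round(1),end=' ')
```

```text
bar ends [0.57747419 0.20601926] [0.55461154 0.13415148] 0.07541670003156038 mid [0.56604287 0.17008537] ang 72.35303870358229
disc [0.56582583 0.17046242] button top [0.57345834 0.04928133] side btn [0.57326987 0.04479003]
side ends [0.57669706 0.21080499] [0.55488023 0.13737241] 0.07660494579465722 [0.56578864 0.1740887 ] ang 73.4533097167921
unit [0.57851512 0.11980509] 3.5240450766207423 dial [0.56533773 0.17109209] btn [0.57283675 0.04932278] [np.float64(0.17413624864121577), np.float64(0.24475793896484263), np.float64(0.17356530939686732), np.float64(0.24051100245675988)]
vial [0.65011281 0.11305045]
114.8 94.0 70.9 48.7 25.3 3.9 -18.1 -40.8
```

Call:
move_arm(offset=[[40,-32,0],[40,-32,0],[40,-32,0],[40,-32,0],[40,-32,0],[40,-32,0],[40,-32,0],[40,-32,0],[40,-32,0],[40,-32,0],[40,-32,0],[40,-32,0]], delta_rot=[[0,0,0],[0,0,0],[0,0,0],[0,0,0],[0,0,0],[0,0,0],[0,0,0],[0,0,0],[0,0,0],[0,0,0],[0,0,0],[0,0,0]], grip=[-1,-1,-1,-1,-1,-1,-1,-1,-1,-1,-1,-1])

```text
time_s: 1.6
eef_pos: [0.5008, 0.0116, 0.2309]
ee_rot: [0.988, 0.152, -0.0, 0.0]
force: [1.0, -0.7, 0.0]
width: 0.0002
finger_force: 0.0
```

Call:
move_arm(offset=[[0,0,0],[0,0,0],[0,0,0],[0,0,0],[0,0,0],[0,0,0],[0,0,0],[0,0,0],[0,0,0],[0,0,0],[0,0,0],[0,0,0]], delta_rot=[[0,0,-0.18],[0,0,-0.18],[0,0,-0.18],[0,0,-0.18],[0,0,-0.18],[0,0,-0.18],[0,0,-0.18],[0,0,-0.18],[0,0,-0.18],[0,0,-0.18],[0,0,-0.18],[0,0,-0.18]], grip=[-1,-1,-1,-1,-1,-1,-1,-1,-1,-1,-1,-1])

```text
time_s: 3.1
eef_pos: [0.5, 0.0101, 0.2308]
ee_rot: [0.329, 0.944, -0.0, -0.0]
force: [-0.2, -0.3, -0.4]
width: -0.0001
finger_force: 0.0
```

```bash
cat >> h.py <<'E'
def to(x,y,z,yaw):
    o=status.observe(); q=o['ee_rot']; psi=2*np.arctan2(q[1],q[0])
    dx,dy=x-o['eef_pos'][0],y-o['eef_pos'][1]; c,s=np.cos(psi),np.sin(psi)
    print('t',o['time_s'],'pos',o['eef_pos'].round(4),'q',q.round(4),'yaw',np.degrees(psi).round(2),'F',o['force'].round(2),'w',round(o['width'],4),'j',o['joint_pos'].round(2))
    dr=(np.radians(yaw)-psi+np.pi)%(2*np.pi)-np.pi
    print('tool off mm',np.round([1e3*(c*dx+s*dy),1e3*(s*dx-c*dy),1e3*(o['eef_pos'][2]-z)],1),'rotz',round(-dr,4))
E
python3 -c "
from h import *
to(.585,.1343,.089,161)"
```

```text
t 3.1 pos [0.5    0.0101 0.2308] q [ 3.287e-01  9.444e-01 -2.000e-04 -4.000e-04] yaw 141.62 F [-0.15 -0.28 -0.41] w -0.0001 j [-0.05 -0.02  1.47 -0.    1.69 -0.95]
tool off mm [ 10.5 150.2 141.8] rotz -0.3382
```

Call:
move_arm(offset=[[0,0,0],[0,0,0],[-10,36,0],[-10,36,0],[-10,36,0],[-10,37,0],[0,0,35],[0,0,35],[0,0,25],[0,0,0]], delta_rot=[[0,0,-0.169],[0,0,-0.169],[0,0,0],[0,0,0],[0,0,0],[0,0,0],[0,0,0],[0,0,0],[0,0,0],[0,0,0]], grip=[-1,-1,-1,-1,-1,-1,-1,-1,-1,-1])

```text
time_s: 4.35
eef_pos: [0.5845, 0.1334, 0.1334]
ee_rot: [0.168, 0.986, -0.001, -0.003]
force: [0.6, 0.0, 0.5]
width: 0.0001
finger_force: 0.0
```

```bash
python3 -c "
from h import *
to(.585,.1343,.089,161)
s=snap('side');cv2.imwrite('pics/side2.png',cv2.resize(s['image'][90:215,225:365],None,fx=4.5,fy=4.5,interpolation=cv2.INTER_CUBIC))"
```

```text
t 4.35 pos [0.5845 0.1334 0.1334] q [ 0.1681  0.9858 -0.001  -0.0027] yaw 160.65 F [0.58 0.03 0.5 ] w 0.0001 j [ 0.16  0.31  1.3  -0.    1.53 -1.07]
tool off mm [-0.1  1.  44.4] rotz -0.0061
```

View pics/side2.png

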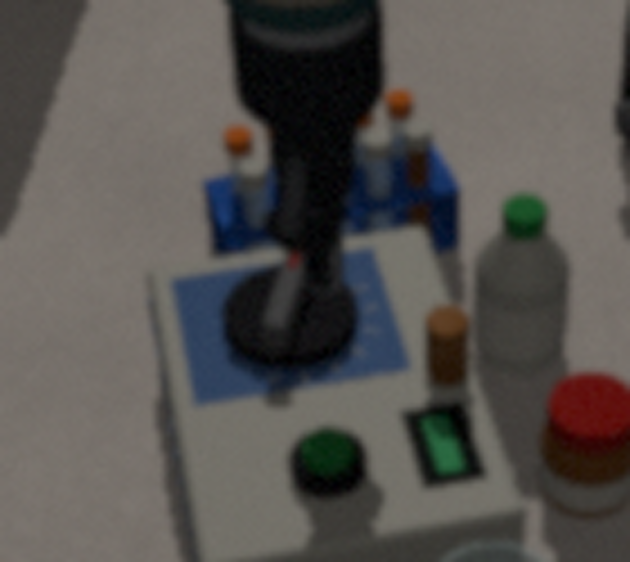

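The fingers hang above the far side of the bar, around pixel (310,250) in the crop. The vial at (447,350) is well clear. Next I'll lower them and approach until contact.

Call:
move_arm(offset=[[0,1,22],[0,0,20],[0,0,0],[4,0,0],[4,0,0],[0,0,0]], delta_rot=[[0,0,0],[0,0,0],[0,0,0],[0,0,0],[0,0,0],[0,0,0]], grip=[-1,-1,-1,-1,-1,-1])

```text
time_s: 5.15
eef_pos: [0.5788, 0.1374, 0.0951]
ee_rot: [0.168, 0.986, 0.0, 0.001]
force: [0.3, -0.2, 0.3]
width: 0.0
finger_force: 0.0
```

```bash
python3 -c "
from h import *
to(.585,.1343,.089,161)"
```

```text
t 5.15 pos [0.5788 0.1374 0.0951] q [1.679e-01 9.858e-01 2.000e-04 6.000e-04] yaw 160.66 F [ 0.34 -0.23  0.27] w 0.0 j [ 0.17  0.33  1.36 -0.    1.45 -1.06]
tool off mm [-6.9 -0.9  6.1] rotz -0.0059
```

Call:
move_arm(offset=[[0,0,5],[2,0,0],[2,0,0],[0,0,0]], delta_rot=[[0,0,0],[0,0,0],[0,0,0],[0,0,0]], grip=[-1,-1,-1,-1])

```text
time_s: 5.65
eef_pos: [0.5749, 0.1385, 0.0893]
ee_rot: [0.168, 0.986, -0.0, 0.0]
force: [0.3, 0.1, -0.3]
width: -0.0001
finger_force: 0.0
```

```bash
cat >> h.py <<'E'
def loc(hub=(.5658,.1705)):
    o=status.observe(); q=o['ee_rot']; psi=2*np.arctan2(q[1],q[0]); c,s=np.cos(psi),np.sin(psi)
    d=np.array(hub)-o['eef_pos'][:2]
    print('hub in tool',(1e3*np.array([c*d[0]+s*d[1],s*d[0]-c*d[1]])).round(1),'yaw',np.degrees(psi).round(1),'z',o['eef_pos'][2].round(4),'F',o['force'].round(2),'t',o['time_s'])
E
python3 -c "
from h import *
loc()"
```

```text
hub in tool [19.2 27.1] yaw 160.7 z 0.0893 F [ 0.32  0.12 -0.27] t 5.65
```

Call:
move_arm(offset=[[2.2,-1.4,0],[2.2,-1.4,0],[2.2,-1.4,0],[2.2,-1.4,0],[2.2,-1.4,0],[2.2,-1.4,0],[2.2,-1.4,0],[2.2,-1.4,0],[0,0,0]], delta_rot=[[0,0,0.08],[0,0,0.08],[0,0,0.08],[0,0,0.08],[0,0,0.08],[0,0,0.08],[0,0,0.08],[0,0,0.08],[0,0,0]], grip=[-1,-1,-1,-1,-1,-1,-1,-1,-1])

```text
time_s: 6.78
eef_pos: [0.5545, 0.1395, 0.0894]
ee_rot: [0.469, 0.883, 0.0, 0.0]
force: [-0.2, 0.4, 0.6]
width: 0.0002
finger_force: 0.0
```

```bash
python3 -c "
from h import *
loc()
a=snap('side')['image'][100:190,240:340];b=snap('top')['image'][160:250,210:310]
cv2.imwrite('pics/m3.png',cv2.resize(np.hstack([a,b]),None,fx=4,fy=4,interpolation=cv2.INTER_CUBIC))"
```

```text
hub in tool [19.4 26.7] yaw 124.0 z 0.0894 F [-0.16  0.36  0.59] t 6.775
```

View pics/m3.png

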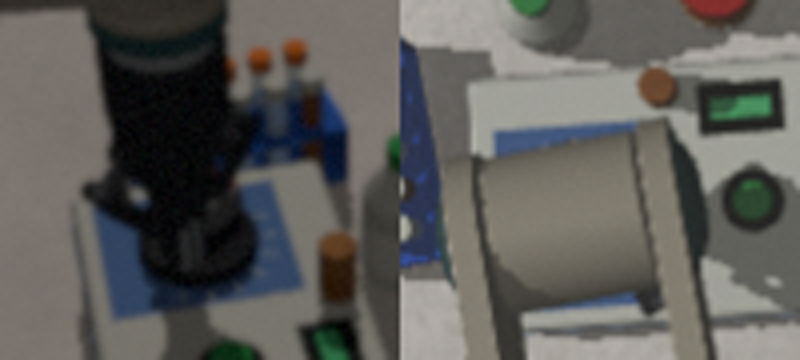

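The top view is blocked by the arm. In the side view the fingers are on the disc at about (190,240), with no sustained force. I'll continue the arc, stopping short of the last half-click.

Call:
move_arm(offset=[[2.2,-1.4,0],[2.2,-1.4,0],[2.2,-1.4,0],[2.2,-1.4,0],[2.2,-1.4,0],[2.2,-1.4,0],[2.2,-1.4,0],[2.2,-1.4,0],[0,0,0]], delta_rot=[[0,0,0.08],[0,0,0.08],[0,0,0.08],[0,0,0.08],[0,0,0.08],[0,0,0.08],[0,0,0.08],[0,0,0.08],[0,0,0]], grip=[-1,-1,-1,-1,-1,-1,-1,-1,-1])

```text
time_s: 8.0
eef_pos: [0.5389, 0.1523, 0.0893]
ee_rot: [0.723, 0.691, -0.0, 0.0]
force: [0.5, -2.3, -0.3]
width: 0.0001
finger_force: 1.0
```

```bash
python3 -c "
from h import *
loc()"
```

```text
hub in tool [19.4 26.1] yaw 87.4 z 0.0893 F [ 0.5  -2.33 -0.28] t 8.0
```

Contact force is 2.3 N against the push, so the bar has just left click 3. About 11° more will bring it past the halfway point.

Call:
move_arm(offset=[[1.4,-0.9,0],[1.4,-0.9,0],[1.4,-0.9,0],[0,0,0],[0,0,0]], delta_rot=[[0,0,0.05],[0,0,0.05],[0,0,0.05],[0,0,0],[0,0,0]], grip=[-1,-1,-1,-1,-1])

```text
time_s: 8.62
eef_pos: [0.5365, 0.1571, 0.0893]
ee_rot: [0.773, 0.635, 0.0, -0.0]
force: [-0.9, -0.2, 0.7]
width: 0.0002
finger_force: 0.1
```

```bash
python3 -c "
from h import *
loc()"
```

```text
hub in tool [18.8 26.1] yaw 78.8 z 0.0893 F [-0.95 -0.21  0.68] t 8.625
```

Call:
move_arm(offset=[[1.1,-0.7,0],[0,0,0],[0,0,0]], delta_rot=[[0,0,0.04],[0,0,0],[0,0,0]], grip=[-1,-1,-1])

```text
time_s: 9.0
eef_pos: [0.536, 0.1583, 0.0893]
ee_rot: [0.785, 0.619, 0.0, 0.0]
force: [0.2, 0.4, 0.0]
width: -0.0002
finger_force: 0.0
```

Call:
move_arm(offset=[[-5,0,0],[-5,0,0],[0,0,0],[0,0,-25],[0,0,-35],[-40,0,0],[-40,0,0],[-40,0,0],[0,0,0]], delta_rot=[[0,0,0],[0,0,0],[0,0,0],[0,0,0],[0,0,0],[0,0,0],[0,0,0],[0,0,0],[0,0,0]], grip=[-1,-1,-1,-1,-1,-1,-1,-1,-1])

```text
time_s: 10.12
eef_pos: [0.5051, 0.03, 0.1495]
ee_rot: [0.787, 0.617, 0.0, 0.0]
force: [-1.4, 0.8, 0.2]
width: 0.0002
finger_force: 0.0
```

```bash
python3 -c "
from h import *
to(.573,.049,.092,76)
a=snap('side');b=snap('top');np.save('top4.npy',b,allow_pickle=True)
cv2.imwrite('pics/m4.png',cv2.resize(np.hstack([a['image'][110:210,250:350],b['image'][160:260,215:315]]),None,fx=4,fy=4,interpolation=cv2.INTER_CUBIC))"
```

```text
t 10.125 pos [0.5051 0.03   0.1495] q [7.867e-01 6.173e-01 0.000e+00 2.000e-04] yaw 76.24 F [-1.36  0.77  0.19] w 0.0002 j [-0.01  0.04  1.58 -0.    1.52  0.23]
tool off mm [34.6 61.4 57.5] rotz 0.0042
```

View pics/m4.png

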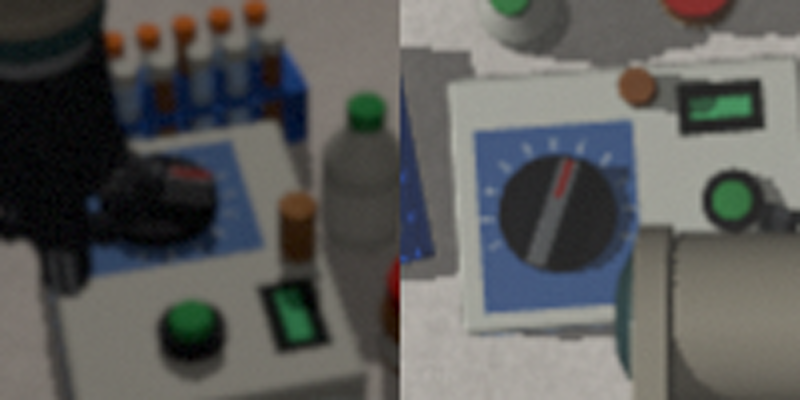

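The top view shows the red end at (570,160) and the plain end at (535,263). The bar points at about -19°, which is 90° clockwise of the start, so it is exactly four clicks. The button is next.

Call:
move_arm(offset=[[17,31,0],[17.5,30.5,0],[0,0,25],[0,0,25],[0,0,0],[0,0,3],[0,0,3],[0,0,3],[0,0,3],[0,0,0]], delta_rot=[[0,0,0],[0,0,0],[0,0,0],[0,0,0],[0,0,0],[0,0,0],[0,0,0],[0,0,0],[0,0,0],[0,0,0]], grip=[-1,-1,-1,-1,-1,-1,-1,-1,-1,-1])

```text
time_s: 11.48
eef_pos: [0.5738, 0.0511, 0.0879]
ee_rot: [0.786, 0.619, 0.001, 0.0]
force: [0.4, 0.6, 4.0]
width: 0.0003
finger_force: 1.9
```

```bash
python3 -c "
from h import *
to(.573,.049,.086,76)"
```

```text
t 11.475 pos [0.5738 0.0511 0.0879] q [7.858e-01 6.185e-01 6.000e-04 4.000e-04] yaw 76.42 F [0.36 0.58 3.96] w 0.0003 j [0.02 0.28 1.43 0.   1.42 0.26]
tool off mm [-2.2 -0.3  1.9] rotz 0.0073
```

Force is 4 N at about 4 mm of travel. I'll press the last bit.

Call:
move_arm(offset=[[0,0,1.5],[0,0,1],[0,0,0],[0,0,0]], delta_rot=[[0,0,0],[0,0,0],[0,0,0],[0,0,0]], grip=[-1,-1,-1,-1])

```text
time_s: 11.98
eef_pos: [0.5738, 0.0511, 0.086]
ee_rot: [0.786, 0.619, 0.001, 0.0]
force: [-0.9, 0.3, 9.2]
width: 0.0002
finger_force: 4.3
```

At 9 N the button is on its stop. Releasing it and checking.

Call:
move_arm(offset=[[0,0,-10],[0,0,-30],[0,0,-40],[-40,-30,0],[-40,-30,0],[-40,-30,0],[0,0,0],[0,0,0]], delta_rot=[[0,0,0],[0,0,0],[0,0,0],[0,0,0],[0,0,0],[0,0,0],[0,0,0],[0,0,0]], grip=[-1,-1,-1,-1,-1,-1,-1,-1])

```text
time_s: 12.98
eef_pos: [0.4578, -0.0444, 0.1649]
ee_rot: [0.786, 0.618, 0.0, 0.0]
force: [0.5, -0.4, 0.1]
width: -0.0003
finger_force: 0.0
```

```bash
python3 -c "
from h import *
b=snap('top');print(status.observe()['force'])
cv2.imwrite('pics/m5.png',cv2.resize(b['image'][140:250,180:380],None,fx=4,fy=4,interpolation=cv2.INTER_CUBIC))"
```

```text
[ 0.13169506  0.44323032 -0.09052727]
```

View pics/m5.png

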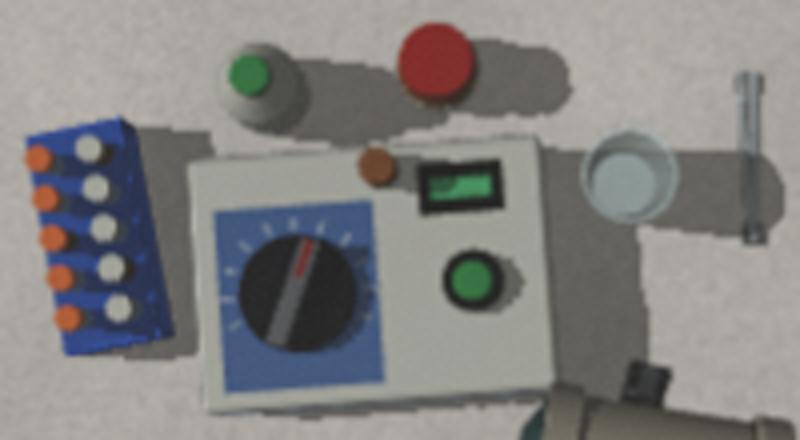

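The dial's red end is at (307,243), still four clicks up. The button at (472,281) is up again, nothing else has moved, and the arm is clear.

```bash
python3 -c "
from h import *
print(job.job_done())"
```

```text
the job is handed in; nothing more can be done
None
```

The dial was pushed four clicks clockwise, the start button was pressed fully down and let go, nothing else on the bench was moved, and the job is handed in (no verdict was returned).

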